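Swap two ring gauges on their stands, the second held over its pin

TASK

The two ring gauges are on each other's stands: park the large one flat on the bare table for the moment, put the small one properly onto the pin of the slim-footed stand and let go of it, then carry the large one to its own, broad-footed stand, over the things that stand round that. Do not lower it there: finish still gripping it, level and still, with its bore centred over the pin and its underside just above the pin's tip (about 8 mm), so that I can look at the pin before it goes on; it must never touch that stand. Leave those things (two bottles, a pot, a cardboard tube) standing where they are.

Things in the scene. Friction and masses are not known exactly. Their poses are not given: they have to be found in the camera images.
- large_ring: the larger plain metal ring gauge, 38 mm across, 12 mm high, 80 g, bore at least 14 mm; origin at the centre of its underside, z up its axis. It starts on the slim stand, the pin through its bore, up to 2 mm off centre. Grip it across its outside.
- small_ring: the smaller plain metal ring gauge, 30 mm across, 12 mm high, 50 g, bore at least 9 mm; origin at the centre of its underside, z up its axis. It starts on the broad stand, the pin through its bore, up to 1 mm off centre. Grip it across its outside.
- broad_stand: ring stand with the BROAD foot, screwed down: round dark foot 70 mm across and 8.5 mm high, round column with a flat seat 28 mm across at 36 mm above the table, and on it a centred upright pin, 5 mm thick, with a rounded-off tip 54 mm above the table. The small ring overhangs the seat by 1 mm all round. Origin on the table under the pin, z up
- broad_stand_seat (a point): centre of the broad stand's flat seat, 36 mm above the table
- broad_stand_pin_tip (a point): top end of the broad stand's pin, 18 mm above its seat, 54 mm above the table; z up
- slim_stand: ring stand with the SLIM foot, screwed down: round dark foot 46 mm across and 8.5 mm high, round column with a flat seat 24 mm across at 28 mm above the table, and on it a centred upright pin, 5 mm thick, with a rounded-off tip 46 mm above the table. Origin on the table under the pin, z up
- slim_stand_seat (a point): centre of the slim stand's flat seat, 28 mm above the table; z up
- slim_stand_pin_tip (a point): top end of the slim stand's pin, 18 mm above its seat, 46 mm above the table
- oiler: small plastic oil bottle, round body 32 mm across up to 67 mm, thin spout up to 108 mm, standing loose about 115 mm from the broad stand's pin; leave it standing. Origin at the centre of its underside, z up. These four stand round the broad stand; apart from them, the rings and the two stands the table is bare for x 0.40 to 0.70, y -0.34 to 0.34, other tools lie outside that
- glue_pot: open white plastic pot, 57 mm across, 62 mm high, standing loose about 115 mm from the broad stand's pin; leave it standing. Origin at the centre of its underside, z up
- lock_fluid: small bottle, 18x24 mm, 61 mm high, standing loose about 115 mm from the broad stand's pin; leave it standing. Origin at the centre of its underside, z up
- card_core: upright cardboard tube, 34 mm across, 82 mm high, standing loose about 115 mm from the broad stand's pin; leave it standing. Origin at the centre of its underside, z up
Not all that is in view belongs to the job. Of the things shaped like the large_ring, the metal one is meant.

How it is judged:
By the outcome, as a careful person would: the job done as asked, in the order asked, and still so for the second after the job is handed in, while the arm keeps its last pose, push and grip.
It also fails if it takes over 67 s, if anything falls off the work surface, if the arm or the gripper's body presses on something with over 40 N, if the wrist force passes 120 N, or if a joint passes its speed limit or range.

ROBOT

A 6-joint arm with a two-finger parallel gripper is mounted at the origin on a cart in front of the work surface, level with it; the furniture and walls round the work are solid. World frame = base frame: x ahead of the robot, y to its left, z up, the work surface at z = 0. Lengths are in mm, angles in rad, forces in N, time in s.
With the tool pointing down it reaches from about 425 to 950 mm from the base axis. Payload 3.5 kg.
Tool frame: the origin (TCP) lies midway between the tips of the shut fingers; the grasp point (between the pads) lies 19 mm behind it; z points along the fingers, x is the direction in which the jaws open and shut, and the axes are right-handed (so a half turn about z gives the same grasp; the last joint's range is limited). The gripper opens to 85 mm and grips with 20 to 120 N. Pads are 22 mm wide; open, the fingers measure 114 mm over their backs; the gripper's body (76 mm by 85 mm) begins 54 mm behind the grasp point. The pads swing forward as they close: fully open they stand 13 mm farther back than shut.
Start: joints at [0.984, 0.286, 1.577, -0, 1.279, -0.15], TCP at [285.516, 611.626, 202.925] pointing down, gripper open.
Joint ranges: [-2.77, 2.77], [-0.9, 2.22], [0.21, 2.48], [-1.53, 4.67], [0.24, 2.81], [-2.84, 2.84]. Speed limits (rad/s): [2.79, 2.79, 3.14, 3.14, 3.14, 3.14].

INTERFACE

Orientations are given as a unit quaternion [x, y, z, w].
In Python, from rig import r gives the robot as it stands. Calls block until the motion is done:
- r.movep(position, orientation): joint-space move of the TCP to a pose.
- r.movel(position, frame=None, rate=150, threshold=None): straight line of the TCP; frame=None keeps the orientation; rate is the mean speed in mm/s. With threshold (N) it stops when the force on the tool has changed by that much, and returns True; else False.
- r.set_joints(angles): joint-space move.
- r.open() and r.close_gripper(): open the fingers fully, or close them until they stop; the grip force is fixed at half the most.
- r.sleep(seconds).
- r.ik(position, orientation): joint angles nearest the present ones, or None.
- r.get_obs(): the state.
- r.camera(name): name is "side" or "top" or "wrist"; returns a dict with "color" (400x640x3 uint8, red, green, blue), "vertical_fov" (degrees; the focal length in pixels is half the picture's height over the tangent of half this angle, whatever the lens; pixels are square), "cx", "cy" (the principal point, pixels), "extrinsics" (4x4, takes a point from world to camera coordinates); the wrist camera has in their place "tool_from_camera" (4x4, takes a point from camera to tool coordinates, whose origin is the TCP and whose axes are the tool frame's). Camera axes: x right, y down, z forward; pixel columns grow to the right and rows downward; lengths in mm; the calibration is good to about 2 mm. A picture is of the moment at which its call begins: read the wrist's pose just before it. There is no depth.
A pose or a line that the arm cannot do raises r.IKError and nothing moves.
- r.finish_job(): hands the job in, once; it reports no verdict.
The state is a dict: "t": time; "q": joint angles; "joint_vel": joint speeds; "joint_torque": joint torques, N m; "tcp_pos": TCP position; "tcp_rot": TCP orientation; "wrist_force": force on the tool from outside, world axes, zero at the start; "ft_torque": the same for the moment, N m; "gripper_width": finger opening in mm.
Only numpy, scipy, OpenCV 4.12 (cv2) and the standard library are available. Lean on these libraries where they do the work, as an engineer would, in place of code of your own. Each camera call takes 0.05 s, during which the arm holds its last target. There are 200 camera calls.

## Working session

There is one attempt and no reset: what is moved stays moved. The work goes in short steps, each a Python script; the robot and the scene stay as the last script left them, time stands still between calls to the robot, and variables do not carry over. Pictures are saved under pics/ and viewed, about 8 in all and at most 12, crops included, and the job is handed in when it is done.

```bash
ls; mkdir -p pics; python3 - <<'E'
from rig import r
import cv2,numpy as np
np.set_printoptions(precision=4,suppress=True)
o=r.get_obs();print(o)
for n in("top","side","wrist"):
    c=r.camera(n);cv2.imwrite(f"pics/{n}0.png",c["color"][:,:,::-1])
    print(n,{k:v for k,v in c.items() if k!="color"})
a=cv2.imread("pics/top0.png");b=cv2.imread("pics/side0.png")
E
```

```text
pics
{'t': 0.0, 'q': array([ 0.984 ,  0.2872,  1.5782,  0.    ,  1.2786, -0.15  ]), 'joint_vel': array([-0.0014, -0.001 , -0.0017, -0.002 ,  0.0001, -0.    ]), 'joint_torque': array([ -0.0002, -40.5978, -29.263 ,  -0.0001,   0.0058,   0.    ]), 'tcp_pos': array([285.1048, 611.0232, 201.5425]), 'tcp_rot': array([ 0.8435,  0.5371, -0.0011,  0.0005]), 'wrist_force': array([-0.2584,  0.475 , -0.1357]), 'ft_torque': array([ 0.0166, -0.0234, -0.0208]), 'gripper_width': 85.72966318180488}
top {'vertical_fov': 44.97964426365451, 'cx': 308.07036334785613, 'cy': 197.47992811085604, 'extrinsics': array([[   0.0135,   -0.9999,    0.0055,  -13.9033],
       [  -0.9943,   -0.014 ,   -0.1059,  525.1132],
       [   0.1059,   -0.0041,   -0.9944, 1160.5564],
       [   0.    ,    0.    ,    0.    ,    1.    ]])}
side {'vertical_fov': 56.98896962501133, 'cx': 321.83054117524256, 'cy': 198.51679921244738, 'extrinsics': array([[   0.9988,   -0.046 ,    0.0187, -545.0243],
       [  -0.0105,   -0.564 ,   -0.8257,   42.0649],
       [   0.0486,    0.8245,   -0.5638,  878.0156],
       [   0.    ,    0.    ,    0.    ,    1.    ]])}
wrist {'vertical_fov': 61.54792514713275, 'cx': 311.85052386882955, 'cy': 198.73202554065475, 'tool_from_camera': array([[   1.    ,   -0.0002,    0.0003,   -0.4442],
       [   0.0001,    0.9452,    0.3265,  -84.3164],
       [  -0.0004,   -0.3265,    0.9452, -169.8481],
       [   0.    ,    0.    ,    0.    ,    1.    ]])}
```

View pics/top0.png

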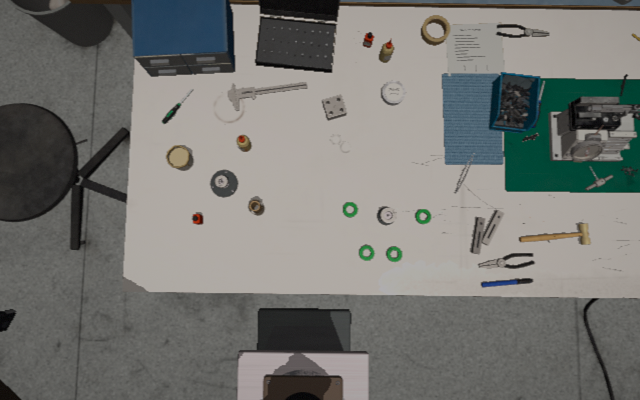

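View pics/side0.png

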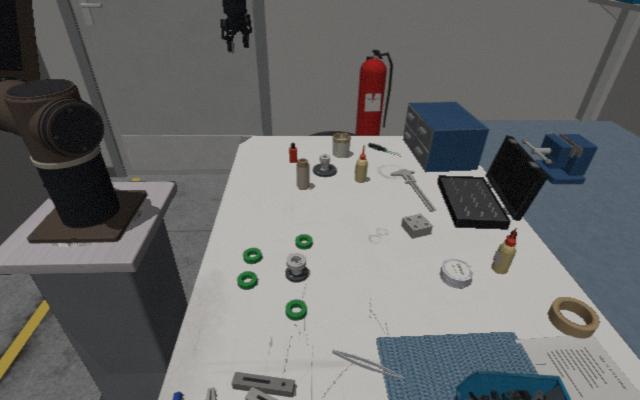

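Top view: the broad stand carries the small ring at about (223,183). Around it are the pot (179,157), oiler (243,143), card core (257,206) and lock fluid (198,218). The slim stand with the metal ring is at (387,215). Four green rings, at (350,209), (423,215), (367,253) and (394,253), have the large ring's shape but aren't metal. The one on the slim stand's pin is the one meant, and I'll confirm that in an enlarged crop.

```bash
cat > h.py <<'E'
import numpy as np, cv2
from scipy.spatial.transform import Rotation as R
from rig import r
np.set_printoptions(precision=2,suppress=True)
def foc(c): return c["color"].shape[0]/2/np.tan(np.radians(c["vertical_fov"])/2)
def snap(n):
    o=r.get_obs(); c=r.camera(n)
    if n=="wrist":
        T=np.eye(4);T[:3,:3]=R.from_quat(o["tcp_rot"]).as_matrix();T[:3,3]=o["tcp_pos"]
        c["wfc"]=T@c["tool_from_camera"]
    else: c["wfc"]=np.linalg.inv(c["extrinsics"])
    return c
def ray(c,u,v):
    d=c["wfc"][:3,:3]@np.array([(u-c["cx"])/foc(c),(v-c["cy"])/foc(c),1.]); return c["wfc"][:3,3],d
def onz(c,u,v,z):
    p,d=ray(c,u,v); return p+d*(z-p[2])/d[2]
def proj(c,P):
    q=np.linalg.inv(c["wfc"])@np.append(P,1); return q[0]/q[2]*foc(c)+c["cx"],q[1]/q[2]*foc(c)+c["cy"]
def meet(rays):
    A=np.zeros((3,3));b=np.zeros(3)
    for p,d in rays:
        d=d/np.linalg.norm(d);M=np.eye(3)-np.outer(d,d);A+=M;b+=M@p
    return np.linalg.solve(A,b)
def down(yaw):  # tool z down, tool x (jaw direction) at yaw from world x
    c,s=np.cos(yaw),np.sin(yaw)
    return R.from_matrix(np.array([[c,s,0],[s,-c,0],[0,0,-1.]])).as_quat()
E
python3 - <<'E'
from h import *
t=snap("top");s=snap("side")
for n,u,v,z in[("slim",387,215,40),("broad",222,182,48),("oiler",243,143,50),("pot",179,157,62),("core",257,206,82),("lock",198,218,61),("g1",350,209,10),("g2",423,215,10),("g3",367,253,10),("g4",394,253,10)]:
    print(n,onz(t,u,v,z))
for n,a,b in[("slim",(387,215),(296,261)),("broad",(222,182),(325,159))]:print(n,meet([ray(t,*a),ray(s,*b)]))
A=cv2.resize(t["color"][120:280,150:450],None,fx=2.6,fy=2.6,interpolation=2)[:,:,::-1]
cv2.imwrite("pics/t1.png",A)
q=r.get_obs()["tcp_rot"];print(R.from_quat(q).as_matrix())
for n,p in[("slim",(455,-165)),("broad",(520,175))]:
    for y in np.arange(-180,180,30):
        q=r.ik([*p,120],down(np.radians(y)));print(n,y,q)
E
```

```text
slim [ 483.89 -198.81   40.  ]
broad [557.92 202.55  48.  ]
oiler [654.43 154.08  50.  ]
pot [615.24 305.44  62.  ]
core [497.75 112.86  82.  ]
lock [468.99 254.47  61.  ]
g1 [ 499.76 -111.63   10.  ]
g2 [ 487.3  -293.62   10.  ]
g3 [ 391.37 -154.08   10.  ]
g4 [ 392.27 -220.81   10.  ]
slim [ 484.91 -199.83   33.73]
broad [561.18 203.93  40.59]
[[ 0.42  0.91 -0.  ]
 [ 0.91 -0.42 -0.  ]
 [-0.   -0.   -1.  ]]
slim -180 [-0.56 -0.05  2.11 -0.    1.09  2.58]
slim -150 [-0.56 -0.05  2.11 -0.    1.09  2.06]
slim -120 [-0.56 -0.05  2.11 -0.    1.09  1.54]
slim -90 [-0.56 -0.05  2.11 -0.    1.09  1.01]
slim -60 [-0.56 -0.05  2.11 -0.    1.09  0.49]
slim -30 [-0.56 -0.05  2.11 -0.    1.09 -0.03]
slim 0 [-0.56 -0.05  2.11 -0.    1.09 -0.56]
slim 30 [-0.56 -0.05  2.11 -0.    1.09 -1.08]
slim 60 [-0.56 -0.05  2.11 -0.    1.09 -1.61]
slim 90 [-0.56 -0.05  2.11 -0.    1.09 -2.13]
slim 120 [-0.56 -0.05  2.11 -0.    1.09 -2.65]
slim 150 None
broad -180 None
broad -150 [ 0.14  0.09  1.96 -0.    1.09  2.76]
broad -120 [ 0.14  0.09  1.96 -0.    1.09  2.23]
broad -90 [ 0.14  0.09  1.96 -0.    1.09  1.71]
broad -60 [ 0.14  0.09  1.96 -0.    1.09  1.19]
broad -30 [ 0.14  0.09  1.96 -0.    1.09  0.66]
broad 0 [ 0.14  0.09  1.96 -0.    1.09  0.14]
broad 30 [ 0.14  0.09  1.96 -0.    1.09 -0.38]
broad 60 [ 0.14  0.09  1.96 -0.    1.09 -0.91]
broad 90 [ 0.14  0.09  1.96 -0.    1.09 -1.43]
broad 120 [ 0.14  0.09  1.96 -0.    1.09 -1.95]
broad 150 [ 0.14  0.09  1.96 -0.    1.09 -2.48]
```

View pics/t1.png

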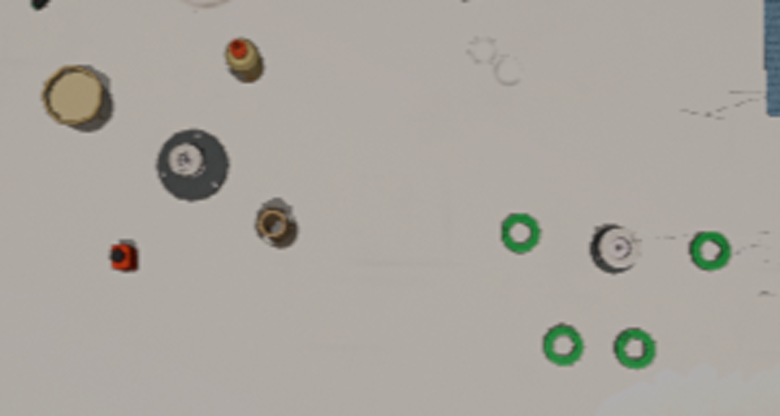

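The crop confirms it: only the slim stand's ring is metal, and the other four lie on the table and are green. Next I'll look at the slim stand from the wrist.

```bash
python3 - <<'E'
from h import *
y=np.radians(16)
r.movep([485,-199,120],down(y))
o=r.get_obs();print(o["t"],o["tcp_pos"],o["q"])
c=snap("wrist");np.save("pics/w1.npy",c["wfc"]);cv2.imwrite("pics/w1.png",c["color"][:,:,::-1])
print(proj(c,[484,-199,46]),c["wfc"][:3,3])
u,v=map(int,proj(c,[484,-199,40]))
cv2.imwrite("pics/w1c.png",cv2.resize(c["color"][v-75:v+75,u-100:u+100],None,fx=4,fy=4,interpolation=2)[:,:,::-1]);print(u-100,v-75)
E
```

```text
3.2 [ 485.32 -198.49  120.08] [-0.58  0.04  2.02  0.    1.09 -0.86]
(np.float64(310.3946497640897), np.float64(198.59165602311586)) [ 461.62 -118.01  289.92]
210 121
```

View pics/w1c.png

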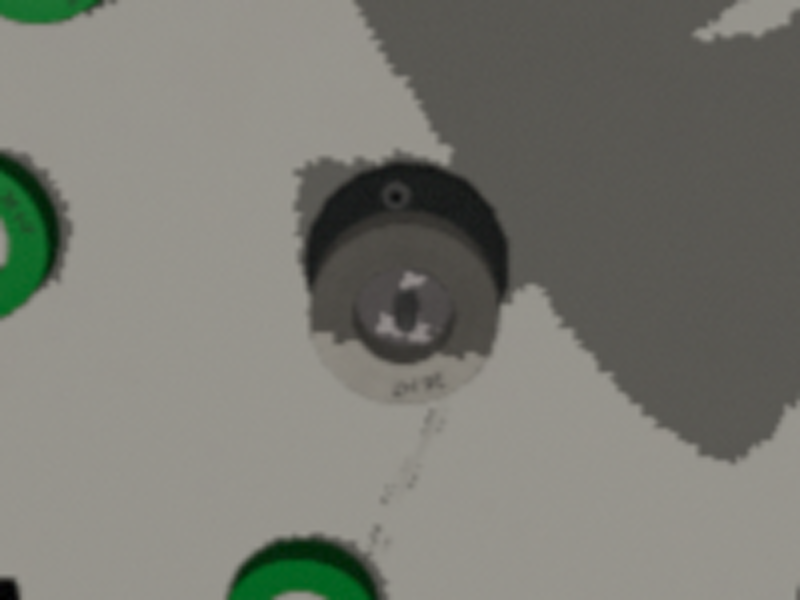

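```bash
python3 - <<'E'
from h import *
c=r.camera("wrist");o=r.get_obs()
c["wfc"]=np.load("pics/w1.npy")
ring=onz(c,311.4,199.4,40);pin=onz(c,311.5,201.6,45.5);print("ring",ring,"pin",pin,"obs",o["tcp_pos"],o["t"])
E=0
x,y=ring[:2]
r.movel([x,y,29],rate=120);print(r.get_obs()["tcp_pos"],r.get_obs()["wrist_force"])
r.close_gripper();o=r.get_obs();print("w",o["gripper_width"],o["tcp_pos"],o["wrist_force"],o["t"])
r.movel([x,y,120],rate=120);o=r.get_obs();print(o["gripper_width"],o["tcp_pos"],o["wrist_force"],o["t"])
c=snap("wrist");np.save("pics/w2.npy",c["wfc"])
cv2.imwrite("pics/w2.png",c["color"][:,:,::-1])
T=np.array([x,y,120]);u,v=map(int,proj(c,T));print(u,v)
cv2.imwrite("pics/w2c.png",cv2.resize(c["color"][v-75:v+75,u-100:u+100],None,fx=4,fy=4,interpolation=2)[:,:,::-1])
E
```

```text
ring [ 485.5  -201.42   40.  ] pin [ 485.54 -201.29   45.5 ] obs [ 485.3  -198.54  120.07] 3.3
[ 486.14 -201.82   29.73] [ 0.3   0.07 -0.08]
w 0.10592010505215715 [ 485.47 -201.41   28.97] [0.63 0.34 1.06] 4.975
0.00975534045358672 [ 484.89 -201.05  119.11] [-0.54  0.98 -0.09] 5.8833
313 243
```

View pics/w2c.png

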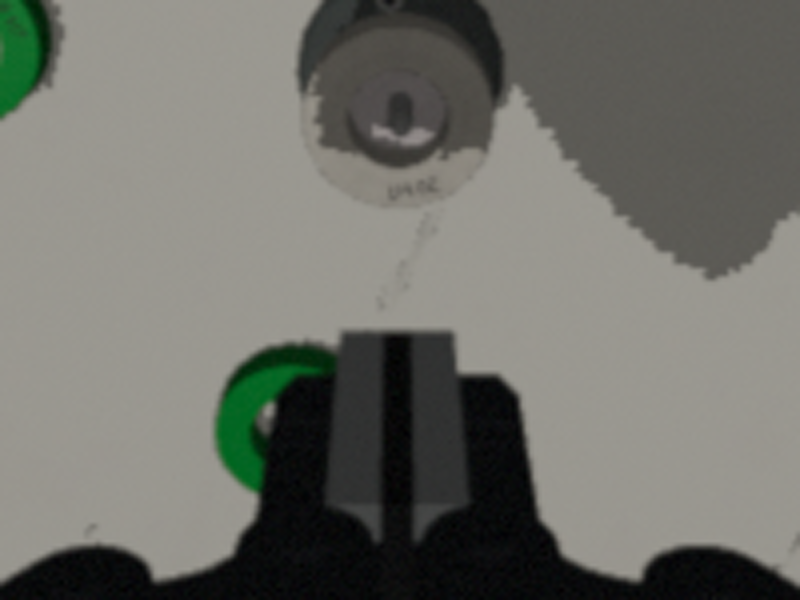

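The fingers closed to zero: they tipped off the ring's upper edge because the pads stand further back at this width than I allowed for. The ring is still on its pin, centred about pixel (312.6,197). I'll grip again deeper.

```bash
python3 - <<'E'
from h import *
c=r.camera("wrist");c["wfc"]=np.load("pics/w2.npy")
ring=onz(c,213+398.5/4,168+117/4,40);print("ring",ring)
x,y=ring[:2]
r.open()
r.movel([x,y,17],rate=120)
r.close_gripper();o=r.get_obs();print("w",o["gripper_width"],o["tcp_pos"],o["wrist_force"],o["t"])
if o["gripper_width"]>30:
    r.movel([x,y,80],rate=120);o=r.get_obs();print(o["gripper_width"],o["tcp_pos"],o["wrist_force"],o["t"])
c=snap("wrist");np.save("pics/w3.npy",c["wfc"])
cv2.imwrite("pics/w3.png",c["color"][:,:,::-1])
s=snap("side");cv2.imwrite("pics/s3.png",s["color"][:,:,::-1]);u,v=map(int,proj(s,[x,y,70]))
A=cv2.resize(s["color"][v-50:v+50,u-60:u+60],None,fx=4,fy=4,interpolation=2)
print(u,v,r.get_obs()["t"])
B=c["color"][150:350,210:410]
B=cv2.resize(B,(400,400),interpolation=2)
cv2.imwrite("pics/m3.png",np.hstack([A[:400,:400],B])[:,:,::-1])
E
```

```text
ring [ 485.29 -201.61   40.  ]
w 0.3542751615716459 [ 485.17 -201.72   17.17] [-1.31 -0.12  0.73] 8.5417
295 247 8.6417
```

View pics/m3.png

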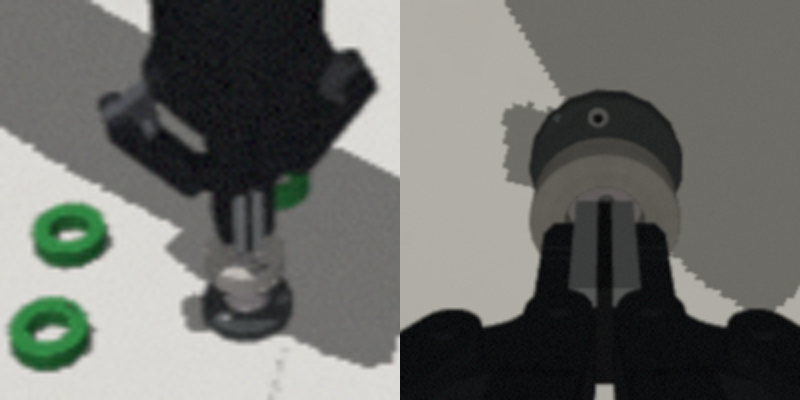

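Both views put the shut fingertips just above the pin tip while the TCP reads z=17 (wrist tip edge at row about 250). So the real fingertips are about 30 mm behind the reported TCP, and both closings happened above the ring. I'll allow for that, then descend with a force guard.

```bash
python3 - <<'E'
from h import *
x,y=485.3,-201.5
r.open()
print(r.movel([x,y,-6],rate=80,threshold=8))
o=r.get_obs();print(o["tcp_pos"],o["wrist_force"])
r.close_gripper();o=r.get_obs();print("w",o["gripper_width"],o["tcp_pos"],o["wrist_force"],o["t"])
if o["gripper_width"]>30:
    r.movel([x,y,90],rate=120);o=r.get_obs();print(o["gripper_width"],o["tcp_pos"],o["wrist_force"],o["t"])
c=snap("wrist");np.save("pics/w4.npy",c["wfc"])
cv2.imwrite("pics/w4.png",c["color"][:,:,::-1])
s=snap("side");cv2.imwrite("pics/s4.png",s["color"][:,:,::-1]);u,v=map(int,proj(s,[x,y,110]))
A=cv2.resize(s["color"][v-50:v+50,u-60:u+40],None,fx=4,fy=4,interpolation=2)
print(u,v,r.get_obs()["t"])
B=cv2.resize(c["color"][150:350,210:410],(400,400),interpolation=2)
cv2.imwrite("pics/m4.png",np.hstack([A,B])[:,:,::-1])
E
```

```text
False
[ 484.54 -201.01   -7.13] [-0.21 -0.05 -0.43]
w 35.29407098899438 [ 486.   -201.88   -5.26] [ 1.18 -0.08  3.39] 10.3833
35.21660025409529 [ 484.56 -201.04   88.97] [ 0.22 -0.99 -0.72] 11.3333
295 231 11.4333
```

View pics/m4.png

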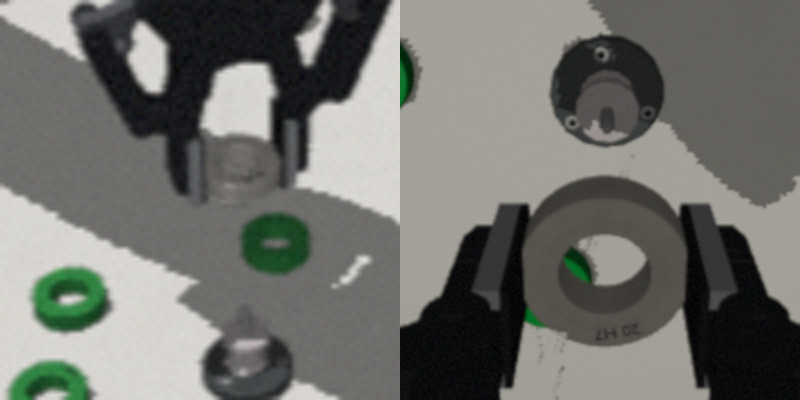

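Gripped at width 35 mm, level with the fingertips, bore marked "20 H7". The ring's top face is at about wrist (512,284), and the slim pin is bare. Now to park it and look at the broad stand.

```bash
python3 - <<'E'
from h import *
q=down(np.radians(16))
px,py=540,-60
r.movel([px,py,60],rate=250)
r.movel([px,py,-27],rate=120)
print(r.movel([px,py,-36],rate=15,threshold=5));o=r.get_obs();print(o["tcp_pos"],o["wrist_force"],o["t"])
r.open()
o=r.get_obs();print(o["tcp_pos"],o["wrist_force"])
r.movel([px,py,40],rate=150)
c=snap("wrist");np.save("pics/w5.npy",c["wfc"]);cv2.imwrite("pics/w5.png",c["color"][:,:,::-1])
print("tcp at w5",r.get_obs()["tcp_pos"])
r.movel([px,py,100],rate=200)
r.movep([559,203,95],q)
r.sleep(.3)
o=r.get_obs();print(o["tcp_pos"],o["t"],o["q"])
d=snap("wrist");np.save("pics/w6.npy",d["wfc"]);cv2.imwrite("pics/w6.png",d["color"][:,:,::-1])
A=cv2.resize(c["color"][130:330,210:410],(400,400),interpolation=2)
B=cv2.resize(d["color"][130:260,250:380],(400,400),interpolation=2)
cv2.imwrite("pics/m6.png",np.hstack([A,B])[:,:,::-1])
E
```

```text
True
[540.8  -60.19 -29.14] [-0.35  0.17  5.04] 13.4333
[539.52 -59.9  -30.52] [ 0.35  0.41 -0.47]
tcp at w5 [538.97 -59.72  38.83]
[559.34 201.93  95.14] 16.425 [ 0.18  0.22  1.86 -0.    1.06 -0.1 ]
```

View pics/m6.png

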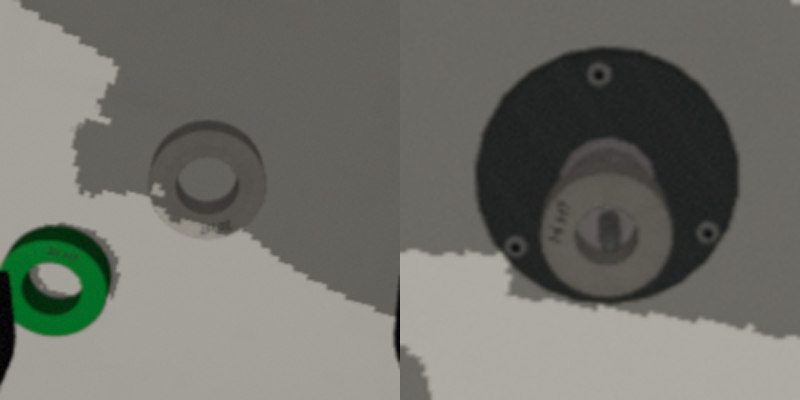

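The large ring lies flat on the table: face centre at wrist w5 (313.7,222.5), green neighbour clear of it. On the broad stand the small ring's face centre is at (317.3,207) and the pin tip at (317.9,208.3), with a bore marked 14 H7, about 14 mm by scale. Now to pick up the small ring.

```bash
python3 - <<'E'
from h import *
c=r.camera("wrist")
def at(n,u,v,z): c["wfc"]=np.load(f"pics/{n}.npy"); return onz(c,u,v,z)
print("parked",at("w5",313.75,222.5,12))
print("slim pin w4",at("w4",313.5,213.2,45.5),"held large top, tool z -45:",at("w4",312.5,284.5,89+45))
ring=at("w6",317.3,207,48);pin=at("w6",317.9,208.3,53.5);print("small",ring,"bpin",pin)
x,y=(ring[:2]+pin[:2])/2
r.movel([x,y,30],rate=150)
print(r.movel([x,y,7],rate=80,threshold=8));o=r.get_obs();print(o["tcp_pos"],o["wrist_force"])
r.close_gripper();r.sleep(.1);o=r.get_obs();print("w",o["gripper_width"],o["tcp_pos"],o["wrist_force"],o["t"])
if o["gripper_width"]>20:
    r.movel([x,y,100],rate=130);r.sleep(.2);o=r.get_obs();print(o["gripper_width"],o["tcp_pos"],o["wrist_force"],o["t"])
    c=snap("wrist");np.save("pics/w7.npy",c["wfc"]);cv2.imwrite("pics/w7.png",c["color"][:,:,::-1])
    A=cv2.resize(c["color"][150:350,210:410],(600,600),interpolation=2)
    cv2.imwrite("pics/m7.png",A[:,:,::-1])
E
```

```text
parked [540.42 -59.83  12.  ]
slim pin w4 [ 485.29 -200.88   45.5 ] held large top, tool z -45: [ 484.05 -199.46  134.  ]
small [561.83 205.78  48.  ] bpin [561.82 206.94  53.5 ]
False
[561.21 206.22   6.22] [-0.54 -0.79  0.26]
w 26.62041018572565 [562.46 206.47   7.71] [ 0.35 -0.1   3.09] 18.2167
26.763693593388393 [561.02 206.2   98.66] [ 0.31 -0.89 -0.37] 19.2833
```

View pics/m7.png

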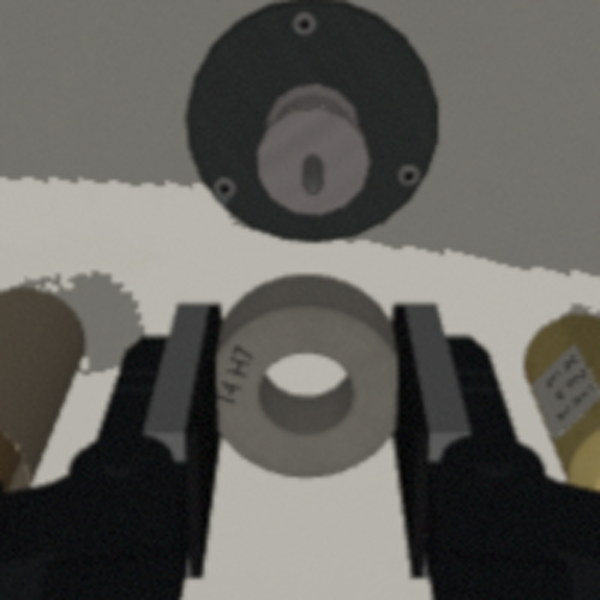

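```bash
python3 - <<'E'
from h import *
c=r.camera("wrist")
c["wfc"]=np.load("pics/w7.npy")
h=onz(c,312.3,280.3,139.3);o=r.get_obs();off=(h-o["tcp_pos"])[:2];print("held off",off,o["tcp_pos"],"bpin",onz(c,314.3,211.7,53.5))
q=down(np.radians(16))
x,y=np.array([485.4,-201.1])-off/2;print(x,y)
r.movep([x,y,70],q)
r.movel([x,y,22],rate=150);r.sleep(.3);print(r.get_obs()["tcp_pos"])
r.movel([x,y,3],rate=60)
print(r.movel([x,y,-6],rate=15,threshold=5));o=r.get_obs();print(o["tcp_pos"],o["wrist_force"],o["t"])
r.open();r.movel([x,y,95],rate=150);r.sleep(.2)
c=snap("wrist");np.save("pics/w8.npy",c["wfc"]);cv2.imwrite("pics/w8.png",c["color"][:,:,::-1])
print(r.get_obs()["tcp_pos"],r.get_obs()["t"])
s=snap("side");u,v=map(int,proj(s,[485,-201,35]))
A=cv2.resize(s["color"][v-25:v+25,u-25:u+25],(400,400),interpolation=2)
B=cv2.resize(c["color"][140:270,250:380],(400,400),interpolation=2)
cv2.imwrite("pics/m8.png",np.hstack([A,B])[:,:,::-1])
E
```

```text
held off [-0.73  0.87] [561.39 206.26  99.15] bpin [562.13 206.87  53.5 ]
485.76670020774446 -201.53349817065185
[ 486.52 -201.98   23.1 ]
True
[ 486.23 -201.84   -0.33] [-0.99  0.16  4.25] 22.5333
[ 485.12 -201.12   93.79] 24.175
```

View pics/m8.png

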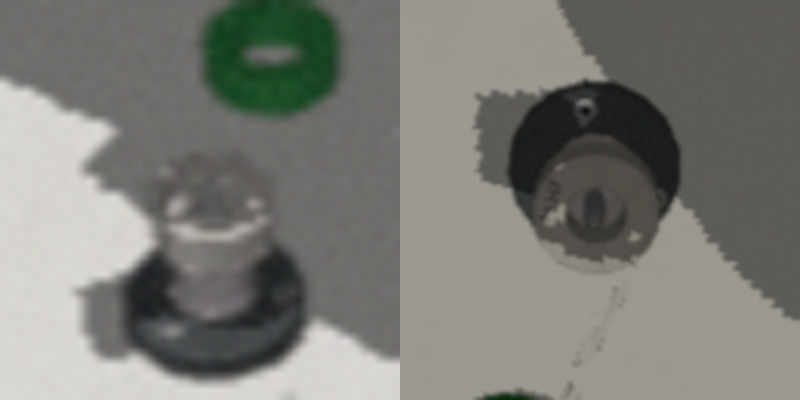

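The small ring is fully seated: level, the pin through its bore, and it touched at about the expected height. Now the large ring.

```bash
python3 - <<'E'
from h import *
q=down(np.radians(16))
x,y=540.3,-59.8
r.movep([x,y,60],q)
r.movel([x,y,-10],rate=150)
print(r.movel([x,y,-28],rate=40,threshold=6));r.sleep(.2);print(r.get_obs()["tcp_pos"])
r.close_gripper();r.sleep(.3);o=r.get_obs();print("w",o["gripper_width"],o["tcp_pos"],o["wrist_force"],o["t"])
if o["gripper_width"]>30:
    r.movel([x,y,105],rate=130);r.movep([562.6,205.8,105],q);r.sleep(.5);o=r.get_obs();print(o["gripper_width"],o["tcp_pos"],o["wrist_force"],o["t"])
    c=snap("wrist");np.save("pics/w9.npy",c["wfc"]);cv2.imwrite("pics/w9.png",c["color"][:,:,::-1])
    A=cv2.resize(c["color"][150:350,210:410],(600,600),interpolation=2)
    cv2.imwrite("pics/m9.png",A[:,:,::-1])
E
```

```text
False
[540.54 -59.84 -27.77]
w 34.917009282849065 [540.81 -59.93 -27.54] [ 0.46 -0.07  3.93] 27.1333
35.081705916892766 [562.71 205.49 105.06] [-1.01 -0.35 -0.79] 29.85
```

View pics/m9.png

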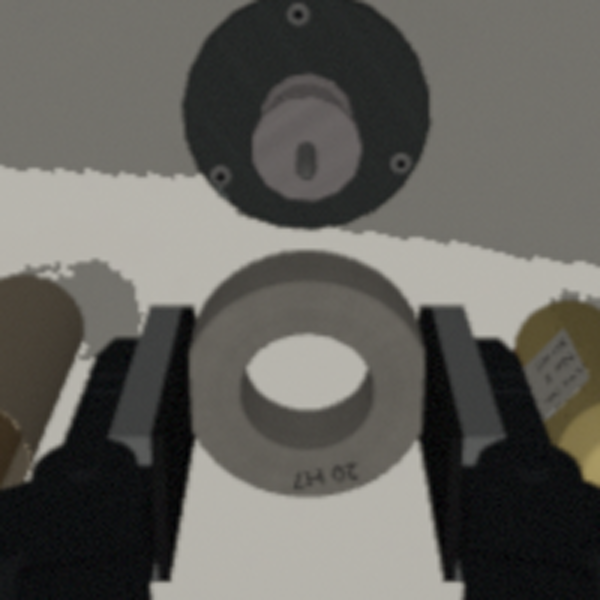

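```bash
python3 - <<'E'
from h import *
c=r.camera("wrist");c["wfc"]=np.load("pics/w9.npy")
T=np.array([562.71,205.49])
h=onz(c,312.5,280,144.7)[:2];seat=onz(c,312.2,199.5,36)[:2];tip=onz(c,312.3,207.3,53.5)[:2]
print("held",h,"off",h-T,"seat",seat,"tip",tip)
pin=(seat+tip)/2
print("target",T+pin-h)
E
```

```text
held [562.47 205.96] off [-0.24  0.47] seat [562.43 206.33] tip [562.4 206.6]
target [562.66 205.99]
```

```bash
python3 - <<'E'
from h import *
g=np.array([562.65,206.0,34.4])
r.movel(g+[0,0,12],rate=60);r.sleep(.5);p=r.get_obs()["tcp_pos"];print(p)
cmd=g+(g+[0,0,12]-p);r.movel(cmd,rate=15);r.sleep(.8);o=r.get_obs();print(o["tcp_pos"],o["gripper_width"],o["wrist_force"],np.abs(o["joint_vel"]).max(),o["t"],R.from_quat(o["tcp_rot"]).as_matrix()[:,2])
c=snap("wrist");cv2.imwrite("pics/w10.png",c["color"][:,:,::-1]);np.save("pics/w10.npy",c["wfc"])
s=snap("side");u,v=map(int,proj(s,[562,206,55]));t=snap("top");a,b=map(int,proj(t,[562,206,55]))
A=cv2.resize(s["color"][v-40:v+40,u-40:u+40],(400,400),interpolation=2)
B=cv2.resize(c["color"][150:350,210:410],(400,400),interpolation=2)
cv2.imwrite("pics/m10.png",np.hstack([A,B])[:,:,::-1])
# neighbours still where they were: colour difference top0 vs now, only at them
t0=cv2.imread("pics/top0.png")[:,:,::-1];cv2.imwrite("pics/top10.png",t["color"][:,:,::-1])
for n,x,y in[("oiler",243,143),("pot",179,157),("core",257,206),("lock",198,218)]:
    k=np.s_[y-16:y+16,x-16:x+16];hs=[]
    for im in(t0,t["color"]):
        S=cv2.cvtColor(np.ascontiguousarray(im[k]),cv2.COLOR_RGB2HSV)[:,:,1]; m=cv2.moments((S>75).astype(np.uint8),True); hs.append((m["m00"],m["m10"]/max(m["m00"],1),m["m01"]/max(m["m00"],1)))
    print(n,np.array(hs))
E
```

```text
[562.68 206.    46.44]
[562.65 206.    34.39] 34.90568443993594 [ 0.26 -0.51 -0.98] 0.0017912472027271518 33.325 [ 0.  0. -1.]
oiler [[159.    16.52  15.31]
 [159.    16.53  15.1 ]]
pot [[300.    14.54  15.12]
 [730.    15.18  16.54]]
core [[109.    14.1   15.85]
 [107.    14.01  15.76]]
lock [[  83.     15.81   16.72]
 [1019.     15.49   15.51]]
```

View pics/m10.png

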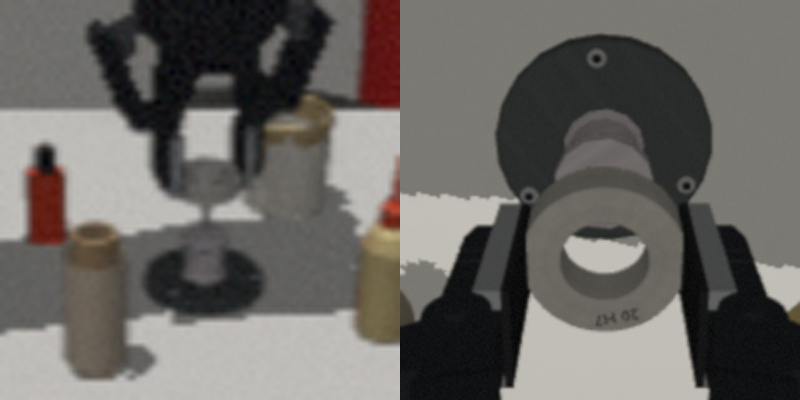

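```bash
python3 - <<'E'
from h import *
s=snap("side");u,v=map(int,proj(s,[562,206,55]))
f=lambda P:(np.array(proj(s,P))-[u-40,v-40])*5
th=np.linspace(0,6.28,200)
for z in(60,62,64):
    e=np.array([f([562.4+19*np.cos(a),206+19*np.sin(a),z]) for a in th]);print(z,"underside lowest row",e[:,1].max(),"cols",e[:,0].min(),e[:,0].max())
    e=np.array([f([562.4+19*np.cos(a),206+19*np.sin(a),z+12]) for a in th]);print("  top face top row",e[:,1].min())
print("tip",f([562.4,206.4,54]),"seat",f([562.4,206.4,36]),f([562.4,206.4,0]))
A=cv2.resize(s["color"][v-40:v+40,u-40:u+40],(400,400),interpolation=2)
g=cv2.cvtColor(A,cv2.COLOR_RGB2GRAY);print("row profile col 195",g[150:235:3,190].tolist());print("pin row212",g[212,180:236:3].tolist());print("foot row285",g[285,130:280:5].tolist());print(r.get_obs()["t"])
E
```

```text
60 underside lowest row 209.07475298625116 cols 170.25765463965286 237.47108346684797
  top face top row 159.09700191759356
62 underside lowest row 205.87039283765506 cols 170.30337213306922 237.58966352367338
  top face top row 155.91396547415883
64 underside lowest row 202.65897190798086 cols 170.34918885985093 237.70850095828962
  top face top row 152.72407965800483
tip [203.58 202.48] seat [202.86 230.54] [201.45 285.08]
row profile col 195 [184, 181, 175, 138, 97, 84, 80, 76, 73, 74, 75, 80, 85, 88, 88, 86, 97, 116, 154, 184, 191, 189, 191, 174, 144, 110, 85, 81, 82]
pin row212 [189, 189, 187, 187, 187, 188, 171, 142, 112, 106, 136, 172, 183, 189, 188, 189, 189, 187, 187]
foot row285 [90, 96, 85, 56, 34, 30, 26, 26, 23, 29, 33, 33, 37, 46, 55, 58, 55, 44, 35, 31, 31, 31, 30, 29, 30, 31, 51, 78, 94, 97]
33.525
```

```bash
python3 -c "
from h import *
o=r.get_obs();print(o['tcp_pos'],o['gripper_width'],o['t']);r.finish_job()"
```

```text
[562.61 206.    34.35] 34.813969716334725 33.525
the job is handed in; nothing more can be done
```

The job is handed in at 33.5 s of robot time: the small ring is on the slim stand's pin and released, and the large ring is held over the broad stand's pin.

**What I did:** I parked the large ring on the bare table at about (540, -60). I then set the small ring on the slim stand and let go. Last I re-gripped the large ring and brought it over the broad stand from above the surrounding things.

**Checks:**
- **Small ring:** it is seated level with the pin through its bore, and it touched down at the expected height.
- **Large ring:** the arm is still and the tool vertical. The arm pose puts the underside at about 62 mm, 8 mm above the pin tip, and the side view agrees to 1–2 mm. The bore is centred within about 1 mm by the wrist view, taken before the final descent. I felt no contact with the stand.
- **Bottles, pot and tube:** the oiler and tube are unchanged in the top view. For the pot and lock-fluid bottle, my colour check was spoiled, I think by the arm's shadow. The last side view shows both still upright.

**What went wrong or disagreed:**
- **Missed grips:** the first two closings on the large ring missed, because the real fingertips are about 30 mm behind the stated TCP. They closed just above the pin without moving anything, and I corrected for this afterwards.
- **Parking drop:** the fingertips reached the table first, so the large ring probably dropped about 4 mm when released. It landed flat.

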